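# Pick the bracket that matches the job's sample

### The job

One sample bracket lies in the right-hand compartment of the grey job tray at the front right of the table. From the sloped rack under the light bar take the one bracket of the same shape and set it gently, not dropped, foot down in the empty left-hand compartment of that tray. Leave the sample and the other brackets in the rack where they are.

Things in the scene. Friction and masses are not known exactly. Their poses are not given: they have to be found in the camera images.
- stock_angle_mid (a point): Stock angle bracket, L in side view: one upright at the +x end of the foot, its middle plane at x = +41 (mm). Aluminium; foot 90 (x) x 34 (y) x 8; uprights 8 thick, 34 wide, rising to 60 above the underside. Site over the foot's centre, 30 above the underside; z up from the foot. In one bay of the rack, foot flat on the slope, +x up it; about 150 g.
- stock_tee_mid (a point): Stock tee bracket, upside-down T in side view: one upright at the middle of the foot, x = 0 (mm). Aluminium; foot 90 (x) x 34 (y) x 8; uprights 8 thick, 34 wide, rising to 60 above the underside. Site over the foot's centre, 30 above the underside; z up from the foot. In one bay of the rack, foot flat on the slope, +x up it; about 150 g.
- stock_channel_mid (a point): Stock channel bracket, U in side view: two uprights, one at each end of the foot, middle planes x = -41 and x = +41 (mm). Aluminium; foot 90 (x) x 34 (y) x 8; uprights 8 thick, 34 wide, rising to 60 above the underside. Site over the foot's centre, 30 above the underside; z up from the foot. In one bay of the rack, foot flat on the slope, +x up it; about 200 g.
- sample_angle_mid (a point): Sample angle bracket, same form, size and point as the stock angle. One of the three samples lies foot down in the job tray (the sample of this job); the other two, of other jobs, lie on the flat rubber strip (42 x 240) just behind the job tray.
- sample_tee_mid (a point): Sample tee bracket, same form, size and point as the stock tee. One of the three samples lies foot down in the job tray (the sample of this job); the other two, of other jobs, lie on the flat rubber strip (42 x 240) just behind the job tray.
- sample_channel_mid (a point): Sample channel bracket, same form, size and point as the stock channel. One of the three samples lies foot down in the job tray (the sample of this job); the other two, of other jobs, lie on the flat rubber strip (42 x 240) just behind the job tray.
- rack: Fixed rack, 288 mm wide (y). Origin on the table under the board's middle, +x to the back. Board rises 35 deg to the back, its top 60 above the origin; lip and dividers 14 high; three bays at y = -88, 0, 88. A light bar (x 2 to 62, z 264 to 288) on end posts bars reaching straight down: come from the front, tilted square to the board, and grip an upright across its 34 mm width, above the foot.
- empty_place (a point): Centre, on the floor surface, of the empty (left, +y) compartment of the job tray; axes those of the tray. Floor 4 mm above the table; compartment 120 (x) x 104 (y) inside, walls 22 above its floor.
- sample_place (a point): Centre, on the floor surface, of the other compartment (right, -y) of the job tray, same size; this job's sample lies within 15 mm of it. The job tray is a fixed grey open tray, 128 x 220 x 26 mm, at the front right of the table.

How it is judged (in metres and radians):
At the end, for the whole second after the job is handed in: The stock bracket shaped like the sample in the job tray rests foot down (0.1 rad) on the floor (4 mm) of the empty compartment, within 48 mm along and 40 mm across of its centre; that sample moved under 20 mm, the two other stock brackets under 25 mm (((horizontal distance between sample_angle_mid and sample_place below 0.05 m and distance of sample_angle_mid from where it was at the start of the episode below 0.02 m and x of stock_angle_mid in the frame of empty_place between -0.048 and 0.048 m and y of stock_angle_mid in the frame of empty_place between -0.04 and 0.04 m and z of stock_angle_mid in the frame of empty_place between 0.026 and 0.034 m and angle between stock_angle_mid's own z axis and vertical below 0.1 rad and linear speed of stock_angle below 0.02 m/s and distance of each of stock_tee_mid, stock_channel_mid from where it was at the start of the episode below 0.025 m) or (horizontal distance between sample_tee_mid and sample_place below 0.05 m and distance of sample_tee_mid from where it was at the start of the episode below 0.02 m and x of stock_tee_mid in the frame of empty_place between -0.048 and 0.048 m and y of stock_tee_mid in the frame of empty_place between -0.04 and 0.04 m and z of stock_tee_mid in the frame of empty_place between 0.026 and 0.034 m and angle between stock_tee_mid's own z axis and vertical below 0.1 rad and linear speed of stock_tee below 0.02 m/s and distance of each of stock_angle_mid, stock_channel_mid from where it was at the start of the episode below 0.025 m) or (horizontal distance between sample_channel_mid and sample_place below 0.05 m and distance of sample_channel_mid from where it was at the start of the episode below 0.02 m and x of stock_channel_mid in the frame of empty_place between -0.048 and 0.048 m and y of stock_channel_mid in the frame of empty_place between -0.04 and 0.04 m and z of stock_channel_mid in the frame of empty_place between 0.026 and 0.034 m and angle between stock_channel_mid's own z axis and vertical below 0.1 rad and linear speed of stock_channel below 0.02 m/s and distance of each of stock_angle_mid, stock_tee_mid from where it was at the start of the episode below 0.025 m))); the robot touches nothing.
It fails at once if a bracket is dropped or thrown into the empty compartment (faster than 0.7 m/s in it) ((horizontal distance between stock_angle_mid and empty_place below 0.08 m and z of stock_angle_mid in the frame of empty_place below 0.08 m and linear speed of stock_angle above 0.7 m/s) or (horizontal distance between stock_tee_mid and empty_place below 0.08 m and z of stock_tee_mid in the frame of empty_place below 0.08 m and linear speed of stock_tee above 0.7 m/s) or (horizontal distance between stock_channel_mid and empty_place below 0.08 m and z of stock_channel_mid in the frame of empty_place below 0.08 m and linear speed of stock_channel above 0.7 m/s)).
It also fails if it takes over 54 s, if anything falls off the work surface, if the arm or the gripper's body presses on something with over 40 N, if the wrist force passes 120 N, or if a joint passes its speed limit or range.

### The arm

A 7-joint arm with a two-finger parallel gripper is mounted at the origin on a cart in front of the work surface, level with it; the furniture and walls round the work are solid. World frame = base frame: x ahead of the robot, y to its left, z up, the work surface at z = 0. Lengths are in m, angles in degrees, forces in N, time in s.
With the tool pointing down it reaches from about 0.425 to 0.875 m from the base axis. Payload 4.7 kg.
Tool frame: the origin (TCP) lies at the very end of the fingers, on their centre line; the grasp point (between the pads) lies 19 mm behind it; z points along the fingers, y is the line along which they close (so a half turn about z gives the same grasp; the last joint's range is limited). The gripper opens to 87 mm and grips with 3 to 60 N. Pads are 19 mm wide; open, the fingers measure 117 mm over their backs; the gripper's body (75 mm by 190 mm) begins 51 mm behind the grasp point.
Start: joints at [-64.968, 18.392, -4.016, 83.108, 1.295, 78.541, -3.26], TCP at [0.267, 0.593, 0.223] pointing down, gripper open.
Joint ranges: [-163.93, 163.93], [-17.29, 119.83], [-79.2, 71.16], [3.27, 140.29], [-89.18, 269.18], [5.43, 117.66], [-154.24, 154.24]. Speed limits (degrees/s): [147.25, 147.25, 180, 180, 180, 180, 180].

### API

Orientations are given as [roll, pitch, yaw] about the fixed x, y, z axes, in that order (R = Rz(yaw) Ry(pitch) Rx(roll)).
In Python, from cell import get_obs, read_camera, sign_off, silhouettes gives the robot as it stands.
- The arm moves only by the tool play_rows, never from a script. Its argument "steps" is a list that holds one entry, the list of rows, each a list of 7 numbers: the shift along the tool's x, y, z in m, then the turn, a rotation vector about the tool's x, y, z in rad, then the finger opening in m, from 0 to 0.087. A call has 1 to 12 rows; each row shifts and turns the commanded pose from where the row before left it, along the tool's axes as they then stand; what a row does not reach is not made up. A row lasts 1/10 s, in which the tool goes at most 50 mm and 8.59 degrees, less where a joint would pass 70% of its speed; a pose out of reach is approached as far as the arm can. A call is refused whole if a number of a shift passes 0.05 or a number of a turn 0.15, either way. A call with a gripper value outside its range is refused whole. The fingers move at their own pace and stop on an object; "force" is the grip in N (left out, the last holds). Time passes only in rows, so rows that do not move let the fingers close. It gives the time, the measured TCP pose, the force, the opening and the grip force at its end, in the units of the state.
- get_obs(): the state, without advancing time (a new reading comes with each control period).
- read_camera(name): name is "side" or "top" or "wrist"; returns a dict with "frame" (384x512x3 uint8, red, green, blue), "intrinsics" (3x3 intrinsics, pixels), "k1" (the pictures are not rectified: a ray, as slopes to the right and down, at radius r is drawn at 1 + k1 r^2 times it, then the intrinsics apply), "view" (4x4, takes a point from world to camera coordinates). Camera axes: x right, y up, looking along -z (the intrinsics and any distortion apply to the point x, -y, -z); pixel columns grow to the right and rows downward; lengths in m; the calibration is good to about 2 mm. A picture is of the moment at which its call begins. There is no depth.
- sign_off(): hands the job in; it is judged then, once.
Trained networks look in the newest picture that a camera, given by its name, has taken for a name from the list of things; names that differ only in an ending like _2 or _b are one class to them, and where a whole thing is asked for, a point or a joint stands for the part that bears it (a point fixed in the world has none). Each returns a list of dicts, best first, with "p" (0 to 1); they miss things now and then, are a little off and sometimes report something else, mostly with a low value. They report only what shows in the picture. A call takes as long as a camera call.
- silhouettes(camera, name): "pixels" (384x512 bool, what is visible of it) and "extent" ([left, top, right, bottom] in pixels, round what is visible of it).
The state is a dict: "time_s": time; "qpos": joint angles; "joint_velocities": joint speeds; "effort": joint torques, N m; "tool_pos": TCP position; "tool_rot": TCP orientation; "force": force on the tool from outside, world axes, zero at the start; "wrist_torque": the same for the moment, N m; "grip_width": finger opening in m; "grasp_force": force on a finger pad.
Only numpy, scipy, OpenCV 4.12 (cv2) and the standard library are available. Lean on these libraries where they do the work, as an engineer would, in place of code of your own. Each camera call takes 0.05 s, during which the arm holds its last target. There are 200 camera calls.

## Working session

There is one attempt and no reset: what is moved stays moved. The work goes in short steps, Python scripts to look and compute and a tool call to move; the robot and the scene stay as the last step left them, time stands still between calls to the robot, and variables do not carry over. Pictures are saved under pics/ and viewed, at most 10 in all, crops included, and the job is handed in when it is done.

Besides the shell and the picture viewer there is one more tool, called after ">>>" as a command line: name --argument value ..., lists and objects as JSON in quotes. play_rows: Moves the arm, as the interface text tells. Its arguments: {"type":"object","properties":{"steps":{"type":"array","items":{"type":"array","items":{"type":"array","items":{"type":"number"}}}},"force":{"type":"number"}},"required":["steps"]}

```bash
mkdir -p pics
python3 - <<'E'
from cell import *
import cv2,numpy as np
ims=[]
for c in ["side","top"]:
    r=read_camera(c); cv2.imwrite(f"pics/{c}0.png",cv2.cvtColor(r["frame"],cv2.COLOR_RGB2BGR))
    print(c,r["intrinsics"].tolist(),r["k1"],np.round(r["view"],4).tolist())
    for n in ["stock_angle_mid","stock_tee_mid","stock_channel_mid","sample_angle_mid","sample_tee_mid","sample_channel_mid","rack"]:
        for d in silhouettes(c,n)[:3]: print(n,round(d["p"],2),d["extent"],d["pixels"].sum())
print(get_obs())
E
```

```text
side [[483.31432407182984, 0.0, 260.7002971021463], [0.0, 483.31432407182984, 186.20180819640595], [0.0, 0.0, 1.0]] 0.019131454116018905 [[0.8787, -0.4773, 0.0002, -0.5206], [0.2534, 0.4669, 0.8472, -0.1866], [-0.4045, -0.7444, 0.5313, -1.0881], [0.0, 0.0, 0.0, 1.0]]
stock_angle_mid 0.58 [216.0, 123.7, 240.2, 159.9] 299
stock_tee_mid 0.83 [247.8, 157.9, 275.5, 185.5] 337
stock_channel_mid 0.72 [223.3, 138.3, 260.5, 175.2] 439
sample_angle_mid 0.69 [283.1, 206.6, 311.2, 247.2] 602
sample_tee_mid 0.87 [306.0, 238.4, 339.4, 277.7] 575
sample_channel_mid 0.96 [260.3, 248.4, 291.2, 293.3] 821
rack 0.73 [201.1, 66.0, 289.9, 207.7] 5309
top [[457.9862168632954, 0.0, 263.880145746496], [0.0, 457.9862168632954, 192.0523373031541], [0.0, 0.0, 1.0]] -0.06092289986910371 [[0.0034, -0.9999, -0.0139, -0.0332], [0.9895, 0.0014, 0.1448, -0.5463], [-0.1447, -0.0142, 0.9894, -0.995], [0.0, 0.0, 0.0, 1.0]]
stock_angle_mid 0.64 [135.7, 149.0, 163.7, 183.7] 668
stock_tee_mid 0.96 [222.9, 143.7, 243.4, 181.1] 599
stock_channel_mid 0.75 [181.9, 146.3, 202.6, 195.0] 761
stock_channel_mid 0.39 [305.5, 189.3,
[... 236 characters left out ...]
: 0.8, 'qpos': array([-64.96722911,  18.38986671,  -4.01694254,  83.1065894 ,
         1.29494159,  78.54422018,  -3.26020507]), 'joint_velocities': array([ 0.047364  ,  0.12719437, -0.08303086,  0.02840617,  0.02494869,
       -0.14112861, -0.03876173]), 'effort': array([-1.06881603e-05, -4.91051674e+01, -4.03706431e-01, -3.12741458e+01,
       -6.38800138e-02,  3.35645210e-02,  2.09960228e-05]), 'tool_pos': array([0.26672985, 0.59276097, 0.22261841]), 'tool_rot': array([1.79995539e+02, 2.57461755e-03, 1.55776587e+02]), 'force': array([-0.07093339,  0.76010042,  0.10893378]), 'wrist_torque': array([ 0.03755365, -0.01685128,  0.0015344 ]), 'grasp_force': 0.0, 'grip_width': 0.087018085221162}
```

Run:
```python
import cv2,numpy as np
a=cv2.imread("pics/side0.png")[50:310,180:360]; b=cv2.imread("pics/top0.png")[80:280,80:430]
a=cv2.resize(a,None,fx=2,fy=2,interpolation=3);b=cv2.resize(b,None,fx=2.28,fy=2.28,interpolation=3)
cv2.imwrite("pics/a.png",a);cv2.imwrite("pics/b.png",b)
```

```text
(no output)
```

View pics/a.png

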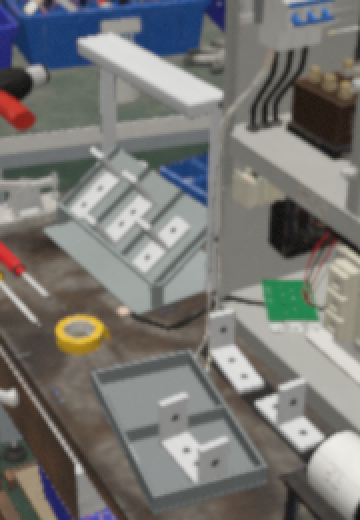

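View pics/b.png

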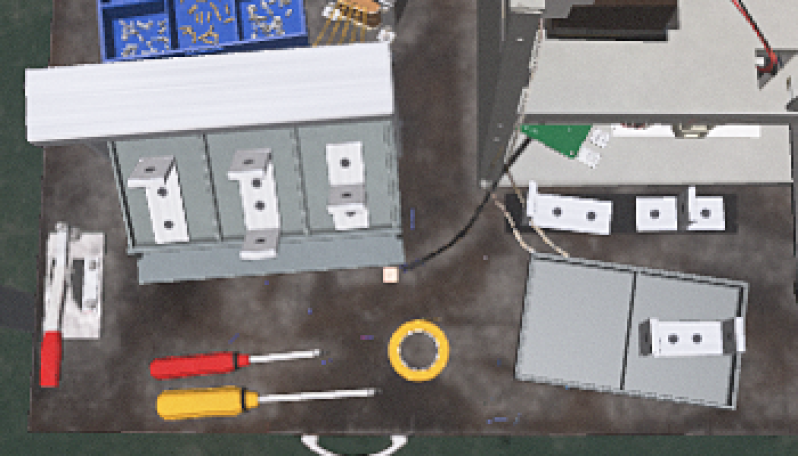

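The tray sample shows two uprights (side crop about (172,410) and (212,460)), so it is a channel. The stock channel is in the middle bay (top crop about (255,205)). The left compartment of the tray is empty, and the tray rim corners are at about (531,252), (748,284), (735,408) and (516,380).

```bash
cat > h.py <<'E'
import numpy as np,cv2
from scipy.optimize import minimize,least_squares
from scipy.spatial.transform import Rotation as Ro
from cell import *
def proj(c,P):
    V=np.array(c["view"]);K=np.array(c["intrinsics"])
    p=np.atleast_2d(P)@V[:3,:3].T+V[:3,3]
    s=np.c_[p[:,0],-p[:,1]]/(-p[:,2:3]); s=s*(1+c["k1"]*(s**2).sum(1,keepdims=True))
    return s@K[:2,:2].T+K[:2,2]
def box(x0,x1,z0,z1): return np.array([[x,y,z] for x in(x0,x1) for y in(-17,17) for z in(z0,z1)])/1000.
CH=[box(-45,45,0,8),box(-45,-37,0,60),box(37,45,0,60)]
def render(c,T,R,boxes=CH,s=4):
    m=np.zeros((384*s,512*s),np.uint8)
    for b in boxes:
        q=(proj(c,b@R.T+T)+.5)*s
        cv2.fillConvexPoly(m,cv2.convexHull((q*16).round().astype(np.int32)),1,shift=4)
    return cv2.resize(m.astype(np.float32),(512,384),interpolation=cv2.INTER_AREA)
def rack_R(yaw): return (Ro.from_euler('z',yaw,degrees=True)*Ro.from_euler('y',-35,degrees=True)).as_matrix()
def fit(obs,Rf,x0,free,step):   # obs: list of (cam, mask)
    f=lambda v: sum(np.abs(render(c,v[:3],Rf(v[3]))-m).sum()/m.sum() for c,m in obs)
    best=None
    for k in range(3):
        r=minimize(f,x0,method="Nelder-Mead",options=dict(initial_simplex=np.vstack([x0]+[np.array(x0)+np.eye(4)[i]*step[i]*(-1)**k for i in range(4)]),maxiter=300,xatol=1e-5))
        x0=r.x
    return r.x,r.fun
def ray(c,uv):
    K=np.array(c["intrinsics"]);V=np.array(c["view"])
    d=((np.array(uv,float)-K[:2,2])/K[0,0]); s=d.copy()
    for _ in range(10): s=d/(1+c["k1"]*(s@s))
    o=-V[:3,:3].T@V[:3,3]; return o,V[:3,:3].T@np.array([s[0],-s[1],-1])
def onz(c,uv,z): o,d=ray(c,uv); return o+d*(z-o[2])/d[2]
E
python3 - <<'E'
from h import *
C={n:read_camera(n) for n in("side","top")}
ob=[(C[n],silhouettes(n,"stock_channel_mid")[0]["pixels"].astype(np.float32)) for n in C]
x0=onz(C["top"],[192,170],.09); print(x0)
for o in (ob,ob[1:],): 
    x,f=fit(o,rack_R,[*x0[:2],.07,4.],4,[.02,.02,.02,6]); print(np.round(x,4),f)
ob2=[(C[n],silhouettes(n,"sample_channel_mid")[0]["pixels"].astype(np.float32)) for n in C]
x,f=fit(ob2,lambda y:Ro.from_euler('z',y,degrees=True).as_matrix(),[*onz(C["top"],[384,228],.03)[:2],.004,-98],4,[.02,.02,.01,6]);print("sample",np.round(x,4),f)
for q in [(531,252),(748,284),(735,408),(516,380),(634,272),(622,392)]: print(np.round(onz(C["top"],[q[0]/2.28+80-.3,q[1]/2.28+80-.3],.026),4))
for q in [(92,374),(186,351),(268,472),(157,510)]: print('s',np.round(onz(C["side"],[q[0]/2+180-.3,q[1]/2+50-.3],.026),4))
E
```

```text
[0.58714242 0.12364706 0.09      ]
[0.6073 0.1266 0.058  3.5246] 0.37253355979919434
[6.1850e-01 1.3570e-01 3.7000e-03 3.9602e+00] 0.08330456167459488
sample [ 4.67000e-01 -2.97800e-01  9.00000e-04 -8.90477e+01] 0.3034206032752991
[ 0.5527 -0.1431  0.026 ]
[ 0.5206 -0.3604  0.026 ]
[ 0.3975 -0.3427  0.026 ]
[ 0.425  -0.1269  0.026 ]
[ 0.5326 -0.2461  0.026 ]
[ 0.4133 -0.2313  0.026 ]
s [ 0.425  -0.1345  0.026 ]
s [ 0.5454 -0.1482  0.026 ]
s [ 0.5164 -0.3712  0.026 ]
s [ 0.3895 -0.3632  0.026 ]
```

>>> play_rows --steps '[[[-0.032,-0.033,0,0,0,0,0.087],[-0.032,-0.033,0,0,0,0,0.087],[-0.032,-0.033,0,0,0,0,0.087],[-0.032,-0.033,0,0,0,0,0.087],[-0.032,-0.033,0,0,0,0,0.087],[-0.032,-0.033,0,0,0,0,0.087],[-0.032,-0.033,0,0,0,0,0.087],[-0.032,-0.033,0,0,0,0,0.087],[-0.032,-0.033,0,0,0,0,0.087],[-0.032,-0.033,0,0,0,0,0.087],[-0.032,-0.033,0,0,0,0,0.087],[0,0,0,0,0,0,0.087]]]'

```text
time_s: 2.3
tool_pos: [0.4409, 0.1105, 0.2232]
tool_rot: [-180.0, 0.1, 155.2]
force: [-0.3, 0.3, 0.0]
grip_width: 0.0873
grasp_force: 0.0
```

>>> play_rows --steps '[[[0,0,0,0,0,-0.122,0.087],[0,0,0,0,0,-0.122,0.087],[0,0,0,0,0,-0.122,0.087],[0,0,0,0,0,-0.122,0.087],[0,0,0,0,-0.122,0,0.087],[0,0,0,0,-0.122,0,0.087],[0,0,0,0,-0.122,0,0.087],[0,0,0,0,-0.122,0,0.087],[0,0,0,0,-0.122,0,0.087],[0,0,0,0,0,0,0.087],[0,0,0,0,0,0,0.087]]]'

```text
time_s: 3.4
tool_pos: [0.4877, 0.1369, 0.1685]
tool_rot: [-178.9, 30.0, -176.1]
force: [1.0, 0.3, -0.4]
grip_width: 0.0873
grasp_force: 0.0
```

Run:
```python
from h import *
C={n:read_camera(n) for n in("wrist","side","top")}
print(get_obs()["qpos"])
cv2.imwrite("pics/w1.png",C["wrist"]["frame"][:,:,::-1])
ob=[]
for n in C:
    S=silhouettes(n,"stock_channel_mid")
    for d in S: print(n,round(d["p"],2),d["extent"],d["pixels"].sum())
    if S: ob.append((C[n],S[0]["pixels"].astype(np.float32)))
np.save("w1.npy",ob[0][1])
x,f=fit(ob[:1],rack_R,[.607,.127,.058,3.7],4,[.02,.02,.02,6]);print(np.round(x,4),f)
print(ob[0][0]["k1"],np.round(ob[0][0]["view"],3).tolist())
```

```text
[-26.11272466 -17.26014565  -1.55009499 131.08056747  19.08242787
  40.15607667  54.05595206]
wrist 0.85 [219.0, 185.2, 253.2, 275.1] 1920
side 0.58 [223.1, 137.5, 259.8, 175.6] 401
top 0.83 [179.9, 148.3, 201.3, 193.6] 667
[0.6138 0.1266 0.0541 3.8711] 0.451171875
-0.009790434785115171 [[-0.058, 0.998, -0.019, -0.105], [-0.706, -0.054, -0.706, 0.444], [-0.706, -0.028, 0.708, 0.053], [0.0, 0.0, 0.0, 1.0]]
```

View pics/w1.png

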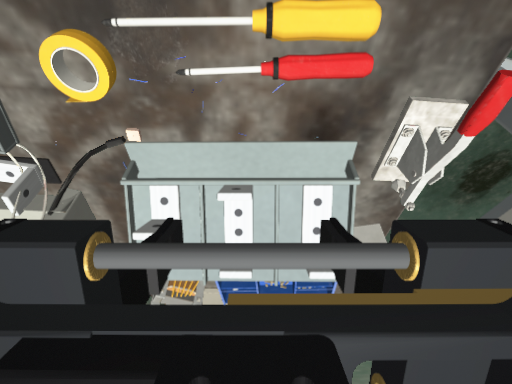

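Wrist picture: the stock channel is in the middle bay, columns 219–253 and front upright at row about 186. The gripper rod hides it below row 243. Joint 2 is at its lower limit, so I'll need to stay further forward. I'm refitting with the hidden rows masked out.

```bash
cat >> h.py <<'E'
def fit2(obs,Rf,x0,step):  # obs: (cam,mask,valid)
    f=lambda v: sum((np.abs(render(c,v[:3],Rf(v[3]))-m)*w).sum()/(m*w).sum() for c,m,w in obs)
    for k in range(4):
        r=minimize(f,x0,method="Nelder-Mead",options=dict(initial_simplex=np.vstack([x0]+[np.array(x0)+np.eye(4)[i]*step[i]*(-1)**k for i in range(4)]),maxiter=300,xatol=1e-5)); x0=r.x
    return r.x,r.fun
E
python3 - <<'E'
from h import *
C={n:read_camera(n) for n in("wrist","side","top")}
M={n:silhouettes(n,"stock_channel_mid")[0]["pixels"].astype(np.float32) for n in C}
W={n:np.ones((384,512)) for n in C}; W["wrist"][242:]=0
g=lambda ns:[(C[n],M[n],W[n]) for n in ns]
for ns in (["wrist"],["wrist","top"],["wrist","top","side"]):
    x,f=fit2(g(ns),rack_R,[.61,.127,.058,3.7],[.015,.015,.015,5]);print(ns,np.round(x,4),round(f,3))
B=x
wim=C["wrist"]["frame"].copy(); out=[]
for n,(r0,r1,c0,c1,s) in dict(wrist=(170,290,180,300,4),top=(130,210,160,240,4),side=(110,200,200,290,3.5)).items():
    m=(render(C[n],B[:3],rack_R(B[3]))>.5).astype(np.uint8)
    im=cv2.resize(C[n]["frame"][r0:r1,c0:c1][:,:,::-1],None,fx=s,fy=s,interpolation=3)
    for mm,col in((m,(0,0,255)),(M[n].astype(np.uint8),(0,200,0))):
        k,_=cv2.findContours(cv2.resize(mm[r0:r1,c0:c1],None,fx=s,fy=s),1,2); cv2.drawContours(im,k,-1,col,1)
    out.append(cv2.resize(im,(266,266)))
cv2.imwrite("pics/fit.png",np.hstack(out))
E
```

```text
['wrist'] [0.6118 0.127  0.0553 4.2279] 0.017
['wrist', 'top'] [0.608  0.1269 0.0594 4.1408] 0.185
['wrist', 'top', 'side'] [0.6079 0.1271 0.0573 4.1061] 0.439
```

View pics/fit.png

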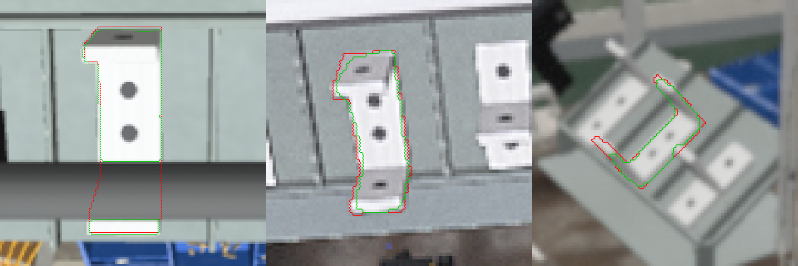

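```bash
cat >> h.py <<'E'
def delta(Tp,Rt):
    o=get_obs();R=Ro.from_euler('xyz',o["tool_rot"],degrees=True)
    Rt=Ro.from_matrix(Rt)
    print("pos",np.round(o["tool_pos"],4),"target",np.round(Tp,4),"shift(tool)",np.round(R.inv().apply(Tp-o["tool_pos"]),4),"rotvec(tool)",np.round((R.inv()*Rt).as_rotvec(),4),"shift in target axes",np.round(Rt.inv().apply(Tp-o["tool_pos"]),4),"q",np.round(o["qpos"],1))
B=np.array([.609,.127,.0575]);YAW=4.1;RB=rack_R(YAW)
RG=RB@np.diag([-1,1,-1.])   # tool x down the slope, z into board
E
python3 - <<'E'
from h import *
for h in(.085,.025): delta(B+RB@[-.041,0,h],RG)
E
```

```text
pos [0.4881 0.1371 0.1683] target [0.5269 0.1211 0.1036] shift(tool) [-0.0001 -0.0172  0.0752] rotvec(tool) [-0.0201 -0.0863 -0.0017] shift in target axes [ 0.0064 -0.0187  0.0746] q [-26.1 -17.2  -1.7 131.3  19.1  40.1  54. ]
pos [0.4881 0.1371 0.1683] target [0.5612 0.1236 0.0545] shift(tool) [-0.0053 -0.016   0.135 ] rotvec(tool) [-0.0201 -0.0863 -0.0017] shift in target axes [ 0.0064 -0.0187  0.1346] q [-26.1 -17.2  -1.7 131.3  19.1  40.1  54. ]
```

>>> play_rows --steps '[[[-0.003,-0.006,0.025,0,0,0,0.07],[-0.003,-0.006,0.025,0,0,0,0.07],[-0.003,-0.005,0.025,0,0,0,0.07],[0,0,0,-0.01,-0.043,0,0.07],[0,0,0,-0.01,-0.043,0,0.07],[0,0,0,0,0,0,0.07],[0,0,0,0,0,0,0.07]]]'

```text
time_s: 4.7
tool_pos: [0.5344, 0.1218, 0.1083]
tool_rot: [180.0, 35.0, -176.0]
force: [0.3, -0.3, -0.5]
grip_width: 0.0701
grasp_force: 0.0
```

Run:
```python
from h import *
for h in(.085,.025): delta(B+RB@[-.041,0,h],RG)
C={n:read_camera(n) for n in("wrist","top")}
im=C["wrist"]["frame"].copy()
for n in C:
  for d in silhouettes(n,"stock_channel_mid")[:1]: print(n,round(d["p"],2),d["extent"])
m=(render(C["wrist"],B,RB)>.5).astype(np.uint8); k,_=cv2.findContours(m,1,2); cv2.drawContours(im,k,-1,(255,0,0),1)
cv2.imwrite("pics/w2.png",im[:,:,::-1])
```

```text
pos [0.5344 0.1218 0.1083] target [0.5269 0.1211 0.1036] shift(tool) [ 0.0089 -0.0002 -0.0005] rotvec(tool) [-0.0004 -0.0007 -0.0015] shift in target axes [ 0.0089 -0.0002 -0.0005] q [-22.4  -9.3  -0.3 135.2  27.8  23.   48.6]
pos [0.5344 0.1218 0.1083] target [0.5612 0.1236 0.0545] shift(tool) [ 0.0088 -0.0002  0.0595] rotvec(tool) [-0.0004 -0.0007 -0.0015] shift in target axes [ 0.0089 -0.0002  0.0595] q [-22.4  -9.3  -0.3 135.2  27.8  23.   48.6]
wrist 0.56 [226.0, 186.3, 274.6, 291.2]
top 0.95 [181.8, 143.7, 204.3, 193.5]
```

View pics/w2.png

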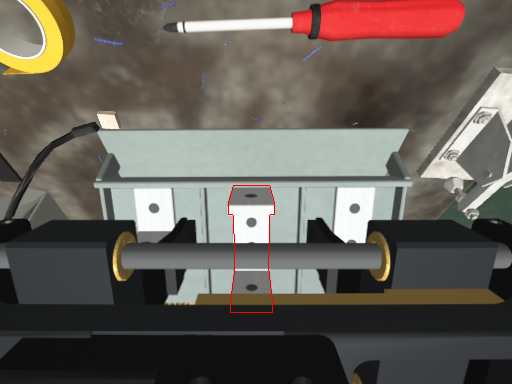

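The model outline matches the bracket (front upright's top edge at rows 186–210, columns 229–274), and the fingers straddle it symmetrically. Moving in.

>>> play_rows --steps '[[[0.0045,0,0,0,0,0,0.07],[0.0045,0,0,0,0,0,0.07],[0,0,0.015,0,0,0,0.07],[0,0,0.015,0,0,0,0.07],[0,0,0.015,0,0,0,0.07],[0,0,0.014,0,0,0,0.07],[0,0,0,0,0,0,0.07],[0,0,0,0,0,0,0.07]]]'

```text
time_s: 5.7
tool_pos: [0.5602, 0.1237, 0.0543]
tool_rot: [180.0, 34.9, -176.0]
force: [-0.4, 0.8, 0.9]
grip_width: 0.0697
grasp_force: 0.0
```

Run:
```python
from h import *
delta(B+RB@[-.041,0,.025],RG)
```

```text
pos [0.5602 0.1237 0.0543] target [0.5612 0.1236 0.0545] shift(tool) [-0.0009 -0.0001  0.0004] rotvec(tool) [-0.0005 -0.0012 -0.0014] shift in target axes [-0.0009 -0.0001  0.0004] q [-1.920e+01  1.000e-01 -2.200e+00  1.346e+02  4.070e+01  1.520e+01
  3.580e+01]
```

>>> play_rows --steps '[[[0,0,0,0,0,0,0.02],[0,0,0,0,0,0,0.02],[0,0,0,0,0,0,0.02],[0,0,0,0,0,0,0.02],[0,0,0,0,0,0,0.02],[0,0,0,0,0,0,0.02],[0,0,0,0,0,0,0.02],[0,0,0,0,0,0,0.02]]]' --force 45

```text
time_s: 6.5
tool_pos: [0.5608, 0.1238, 0.0548]
tool_rot: [180.0, 35.0, -176.0]
force: [-2.8, -1.0, 2.5]
grip_width: 0.0335
grasp_force: 45.0
```

>>> play_rows --steps '[[[0,0,-0.01,0,0,0,0.02],[0,0,-0.015,0,0,0,0.02],[0,0,-0.015,0,0,0,0.02],[-0.008,0,-0.016,0,0,0,0.02],[-0.008,0,-0.016,0,0,0,0.02],[-0.008,0,-0.016,0,0,0,0.02],[-0.008,0,-0.016,0,0,0,0.02],[0,0,0,0,0,0,0.02]]]'

```text
time_s: 7.3
tool_pos: [0.5285, 0.122, 0.1607]
tool_rot: [179.8, 35.2, -176.1]
force: [-0.1, 1.3, -1.1]
grip_width: 0.0335
grasp_force: 45.0
```

Run:
```python
from h import *
o=get_obs();print(o["qpos"].round(1),o["force"],o["wrist_torque"])
C={n:read_camera(n) for n in("top","side")}
cv2.imwrite("pics/l.png",np.hstack([C["top"]["frame"][90:240,100:300],C["side"]["frame"][60:210,180:380]])[:,:,::-1].repeat(2,0).repeat(2,1))
```

```text
[-2.320e+01 -1.500e+01  1.000e-01  1.328e+02  2.180e+01  3.030e+01
  5.500e+01] [-0.06818385  1.30843893 -1.11286147] [ 0.01023324  0.86934716 -0.01868559]
```

View pics/l.png

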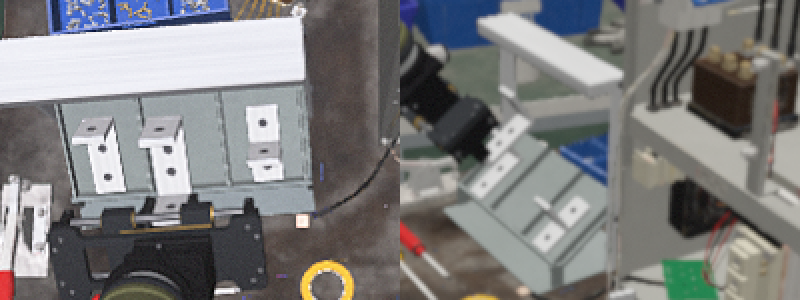

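Bracket is held and clear, and the angle and tee are still in the rack. Now back off and untilt.

>>> play_rows --steps '[[[0,0,0,0,0.076,0,0.02],[0,0,0,0,0.076,0,0.02],[0.01,0,-0.006,0,0.076,0,0.02],[0.01,0,-0.005,0,0.076,0,0.02],[0.01,0,-0.004,0,0.076,0,0.02],[0.012,0,-0.003,0,0.076,0,0.02],[0.012,0,-0.002,0,0.076,0,0.02],[0.012,0,-0.001,0,0.076,0,0.02],[0,0,0,0,0,0,0.02],[0,0,0,0,0,0,0.02]]]'

```text
time_s: 8.4
tool_pos: [0.4575, 0.116, 0.1597]
tool_rot: [-180.0, 0.1, -176.0]
force: [0.0, 0.5, -1.3]
grip_width: 0.0333
grasp_force: 45.0
```

```bash
cat >> h.py <<'E'
# tray from rim corners in top and side views
TC=np.array([.473,-.246]);TY=-8.0
RT=Ro.from_euler('z',TY,degrees=True).as_matrix()
E0=np.array([*TC,.004])+RT@[0,.054,0]
E
python3 - <<'E'
from h import *
delta(E0+RT@[-.041,0,.025+.09],RT@np.diag([-1,1,-1.]))
E
```

```text
pos [0.4575 0.116  0.1597] target [ 0.4399 -0.1868  0.119 ] shift(tool) [ 0.0387 -0.3009  0.0408] rotvec(tool) [-0.0004  0.0022  0.2093] shift in target axes [-0.0248 -0.3024  0.0407] q [-26.9  -1.1   9.4 112.7   0.3  68.3  76.3]
```

>>> play_rows --steps '[[[0.004,-0.02,0,0,0,0,0.02],[0.004,-0.03,0,0,0,0,0.02],[0.004,-0.032,0,0,0,0,0.02],[0.004,-0.032,0,0,0,0,0.02],[0.004,-0.032,0,0,0,0,0.02],[0.004,-0.032,0,0,0,0,0.02],[0.004,-0.032,0,0,0,0,0.02],[0.004,-0.032,0,0,0,0.05,0.02],[0.004,-0.032,0,0,0,0.05,0.02],[0.003,-0.026,0,0,0,0.05,0.02],[0,0,0,0,0,0.059,0.02],[0,0,0,0,0,0,0.02]]]'

```text
time_s: 9.6
tool_pos: [0.4349, -0.1859, 0.1604]
tool_rot: [179.9, 0.2, 171.9]
force: [0.1, 0.7, -2.5]
grip_width: 0.0335
grasp_force: 45.0
```

Run:
```python
from h import *
for h in (.09,.0):delta(E0+RT@[-.041,0,.025+h],RT@np.diag([-1,1,-1.]))
C={n:read_camera(n) for n in("top","side")}
o=get_obs();R=Ro.from_euler('xyz',o["tool_rot"],degrees=True).as_matrix()@np.diag([-1,1,-1.])
P=o["tool_pos"]+R@[.041,0,-.025]
out=[]
for n,(r0,r1,c0,c1) in dict(top=(140,290,280,430),side=(180,310,220,350)).items():
    im=C[n]["frame"][:,:,::-1].copy()
    im=cv2.resize(im,None,fx=4,fy=4,interpolation=3)
    for x0,x1,y0,y1,z in((-.06,.06,-.052,.052,.022),(-.06,.06,-.052,.052,0),(-.06,.06,-.16,-.056,.022)):
        q=proj(C[n],E0+np.array([[x0,y0,z],[x1,y0,z],[x1,y1,z],[x0,y1,z]])@RT.T)
        cv2.polylines(im,[((q+.5)*4).astype(np.int32)],True,(0,0,255),1)
    k,_=cv2.findContours((render(C[n],P,R)>.5).astype(np.uint8).repeat(4,0).repeat(4,1),1,2); cv2.drawContours(im,k,-1,(0,255,0),1)
    out.append(cv2.resize(im[r0*4:r1*4,c0*4:c1*4],(400,400)))
cv2.imwrite("pics/t.png",np.hstack(out))
```

```text
pos [ 0.4349 -0.1859  0.1604] target [ 0.4399 -0.1868  0.119 ] shift(tool) [-0.005  -0.0003  0.0414] rotvec(tool) [ 0.0011  0.003  -0.0014] shift in target axes [-0.0051 -0.0002  0.0414] q [ -9.5  -2.   29.2 113.2   0.9  68.4 101.3]
pos [ 0.4349 -0.1859  0.1604] target [ 0.4399 -0.1868  0.029 ] shift(tool) [-0.0047 -0.0004  0.1314] rotvec(tool) [ 0.0011  0.003  -0.0014] shift in target axes [-0.0051 -0.0002  0.1314] q [ -9.5  -2.   29.2 113.2   0.9  68.4 101.3]
```

View pics/t.png

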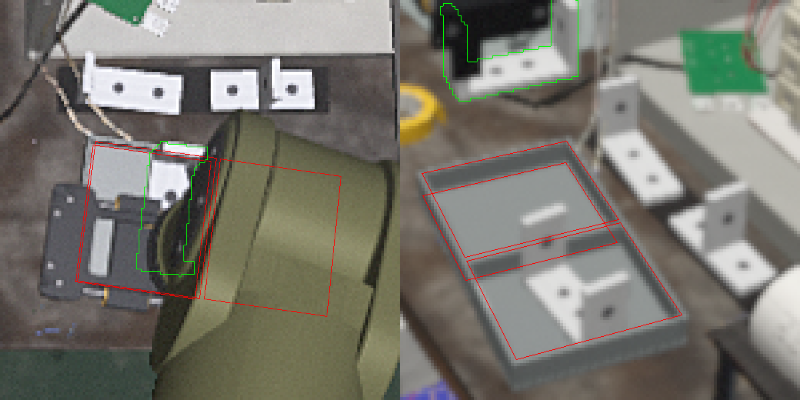

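The held bracket matches the model in both views, and the tray outline sits over the left compartment. Descending.

>>> play_rows --steps '[[[-0.005,0,0.01,0,0,0,0.02],[0,0,0.02,0,0,0,0.02],[0,0,0.02,0,0,0,0.02],[0,0,0.02,0,0,0,0.02],[0,0,0.02,0,0,0,0.02],[0,0,0.015,0,0,0,0.02],[0,0,0.01,0,0,0,0.02],[0,0,0.006,0,0,0,0.02],[0,0,0.003,0,0,0,0.02],[0,0,0,0,0,0,0.02],[0,0,0,0,0,0,0.02]]]'

```text
time_s: 10.8
tool_pos: [0.4413, -0.1859, 0.0374]
tool_rot: [179.9, 0.2, 172.1]
force: [0.2, -0.4, -1.5]
grip_width: 0.0333
grasp_force: 45.0
```

>>> play_rows --steps '[[[0,0,0.002,0,0,0,0.02],[0,0,0.002,0,0,0,0.02],[0,0,0.002,0,0,0,0.02],[0,0,0,0,0,0,0.02],[0,0,0,0,0,0,0.02]]]'

```text
time_s: 11.3
tool_pos: [0.4407, -0.1857, 0.0309]
tool_rot: [179.9, 0.1, 172.0]
force: [-0.6, -0.3, -1.5]
grip_width: 0.0335
grasp_force: 45.0
```

Run:
```python
from h import *
r=read_camera("side"); o=get_obs();R=Ro.from_euler('xyz',o["tool_rot"],degrees=True).as_matrix()@np.diag([-1,1,-1.])
P=o["tool_pos"]+R@[.041,0,-.025]
im=cv2.resize(r["frame"][:,:,::-1],None,fx=5,fy=5,interpolation=3)
k,_=cv2.findContours((render(r,P,R)>.5).astype(np.uint8).repeat(5,0).repeat(5,1),1,2); cv2.drawContours(im,k,-1,(0,255,0),1)
cv2.imwrite("pics/d.png",im[900:1500,1100:1800]); print(o["force"],o["wrist_torque"],P)
```

```text
[ 0.23159709  0.09088098 -1.27249442] [0.03062727 0.0214565  0.02487232] [ 0.48140581 -0.19139854  0.00602615]
```

View pics/d.png

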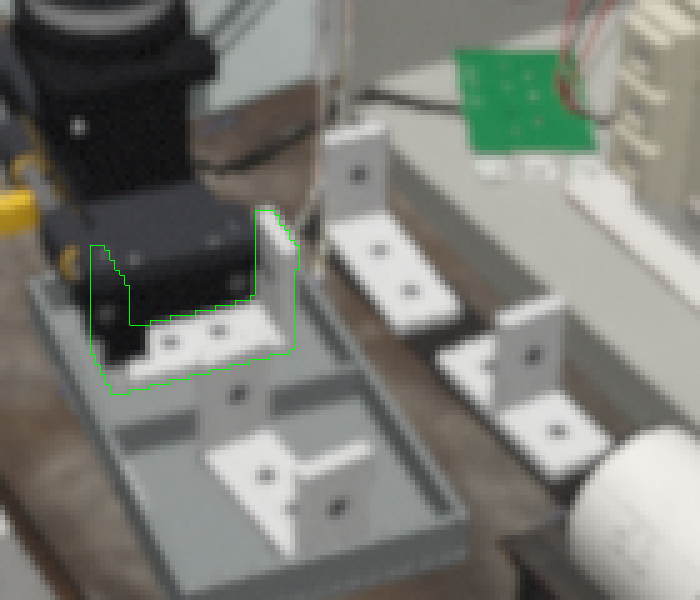

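The bracket is in the left compartment, just above the floor (foot edge about (130,372) against model (110,395)). Easing down to contact.

>>> play_rows --steps '[[[0,0,0.001,0,0,0,0.02],[0,0,0.001,0,0,0,0.02],[0,0,0,0,0,0,0.02],[0,0,0,0,0,0,0.02]]]'

```text
time_s: 11.75
tool_pos: [0.4407, -0.1857, 0.0289]
tool_rot: [179.9, 0.1, 172.0]
force: [-0.5, 0.7, -0.9]
grip_width: 0.0334
grasp_force: 45.0
```

>>> play_rows --steps '[[[0,0,0.001,0,0,0,0.02],[0,0,0.001,0,0,0,0.02],[0,0,0,0,0,0,0.02],[0,0,0,0,0,0,0.02]]]'

```text
time_s: 12.15
tool_pos: [0.4408, -0.1857, 0.0269]
tool_rot: [179.9, 0.1, 172.0]
force: [0.3, 0.1, -2.3]
grip_width: 0.0334
grasp_force: 45.0
```

No contact yet.

>>> play_rows --steps '[[[0,0,0.001,0,0,0,0.02],[0,0,0.001,0,0,0,0.02],[0,0,0,0,0,0,0.02]]]'

```text
time_s: 12.45
tool_pos: [0.4408, -0.1857, 0.0268]
tool_rot: [179.9, 0.1, 172.0]
force: [-7.4, 1.9, 17.8]
grip_width: 0.0335
grasp_force: 45.0
```

>>> play_rows --steps '[[[0,0,0.001,0,0,0,0.02],[0,0,0,0,0,0,0.02],[0,0,0,0,0,0,0.02]]]'

```text
time_s: 12.75
tool_pos: [0.4408, -0.1857, 0.0267]
tool_rot: [179.8, 0.1, 172.0]
force: [-10.2, 3.3, 26.9]
grip_width: 0.0334
grasp_force: 45.1
```

Contact. Relieve the pressure, open, then rise.

>>> play_rows --steps '[[[0,0,-0.001,0,0,0,0.02],[0,0,-0.001,0,0,0,0.02],[0,0,0,0,0,0,0.02],[0,0,0,0,0,0,0.045],[0,0,0,0,0,0,0.06],[0,0,0,0,0,0,0.06],[0,0,0,0,0,0,0.06],[0,0,0,0,0,0,0.06]]]'

```text
time_s: 13.55
tool_pos: [0.4407, -0.1857, 0.0258]
tool_rot: [179.9, 0.1, 172.0]
force: [-0.8, -0.2, 0.4]
grip_width: 0.0581
grasp_force: 0.0
```

>>> play_rows --steps '[[[0,0,-0.01,0,0,0,0.06],[0,0,-0.02,0,0,0,0.06],[0,0,-0.03,0,0,0,0.06],[0,0,-0.03,0,0,0,0.06],[0,0,-0.03,0,0,0,0.06],[0.02,0.04,0,0,0,0,0.06],[0,0.045,0,0,0,0,0.06],[0,0.045,0,0,0,0,0.06],[0,0.045,0,0,0,0,0.06],[0,0.045,0,0,0,0,0.06],[0,0,0,0,0,0,0.06]]]'

```text
time_s: 14.65
tool_pos: [0.4515, 0.0413, 0.147]
tool_rot: [179.8, 0.2, 172.6]
force: [-0.5, 0.0, 0.1]
grip_width: 0.06
grasp_force: 0.0
```

Run:
```python
from h import *
C={n:read_camera(n) for n in("top","side")}
cv2.imwrite("pics/e.png",np.hstack([cv2.resize(C["top"]["frame"][130:280,80:430],(560,240)),cv2.resize(C["side"]["frame"][190:310,220:340],(240,240))])[:,:,::-1])
f=lambda y:Ro.from_euler('z',y,degrees=True).as_matrix()
for nm in("stock_channel_mid","sample_channel_mid"):
  for n in C:
    for d in silhouettes(n,nm): print(nm,n,round(d["p"],2),d["extent"])
```

```text
stock_channel_mid top 0.72 [324.2, 200.1, 347.2, 238.4]
sample_channel_mid top 0.77 [360.7, 218.1, 407.6, 236.1]
sample_channel_mid side 0.67 [259.8, 246.6, 292.7, 290.9]
```

View pics/e.png

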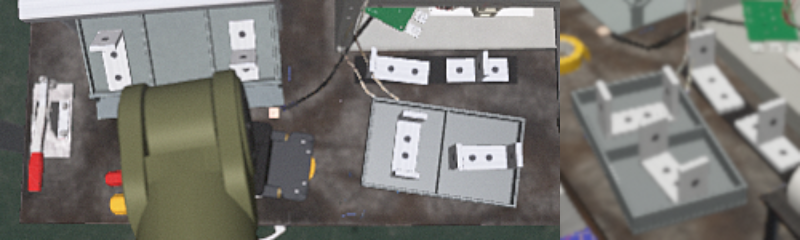

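The stock channel stands flat in the left compartment (about (405,145)). The sample is where it was, the angle and tee are still in the rack, and the middle bay is empty.

```bash
python3 -c "
from cell import *
print(sign_off())"
```

```text
the job is handed in; nothing more can be done
None
```

The stock channel bracket, the same shape as the sample, is standing foot down in the left compartment of the job tray. The final pictures show the sample and the other two rack brackets still in place. The job was handed in at about 15 s of the 54 s allowed, and the hand-in call returned no verdict.

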